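# Tip the ball feeder's seesaw gate to the empty tray and open the shutter

### The arm

A 6-joint arm with a two-finger parallel gripper is mounted at the origin on the work surface. World frame = base frame: x ahead of the robot, y to its left, z up, the work surface at z = 0. Lengths are in m, angles in rad, forces in N, time in s.
With the tool pointing down it reaches from about 0.35 to 0.975 m from the base axis. Payload 4.9 kg.
Tool frame: the origin (TCP) lies at the very end of the fingers, on their centre line; the grasp point (between the pads) lies 19 mm behind it (manip.grasp_offset is the distance from the TCP to the grasp point, in m); z points along the fingers, y is the line along which they close (so a half turn about z gives the same grasp; the last joint's range is limited). The gripper opens to 85 mm and grips with 20 to 120 N. Pads are 22 mm wide; open, the fingers measure 114 mm over their backs; the gripper's body (76 mm by 85 mm) begins 54 mm behind the grasp point. The pads swing forward as they close: fully open they stand 13 mm farther back than shut.
Start: joints at [-1.284, 0.053, 1.613, -0, 1.476, -0.119], TCP at [0.247, -0.574, 0.231] pointing down, gripper open.
Joint ranges: [-3.01, 3.01], [-1.01, 2.22], [0.06, 2.58], [-1.02, 4.17], [0.09, 2.62], [-3.14, 3.14]. Speed limits (rad/s): [2.57, 2.57, 3.14, 3.14, 3.14, 3.14].

### API

Orientations are given as a unit quaternion [w, x, y, z].
In Python, from plant import manip, eyes, job_done, models gives the robot as it stands.
- The arm moves only by the tool servo_tool, never from a script. Its argument "motion" is one flat list of numbers, 5 for each row, row after row: the opening, from -1 (shut) to 1 (fully open), then the shift along the tool's x, y, z normalised to -1 to 1, where 1 is 120 mm, then the turn about the tool's z normalised to -1 to 1, where 1 is 45 degrees. A call has 1 to 5 rows; each row is the pose to reach, as a shift and turn from the pose commanded when the call began, along the tool's axes at that moment; what a row does not reach only later rows make up. A row lasts 1/8 s, in which the tool goes at most 62.5 mm and 10.7 degrees, less where a joint would pass 70% of its speed; a pose out of reach is approached as far as the arm can. A call with a number of a shift or a turn outside -1 to 1 is refused whole. A call with a gripper value outside its range is refused whole. The fingers move at their own pace and stop on an object; the grip force is fixed at half the most. Time passes only in rows, so rows that repeat a pose let the fingers close. It gives the time, the measured TCP pose, the force, the opening and the grip force at its end, in the units of the state.
- manip.state(): the state, without advancing time (a new reading comes with each control period).
- eyes.grab_frame(name): name is "scene" or "top"; returns (picture, depth): 400x640x3 uint8, red, green, blue; 400x640 float32, m along the optical axis (not along the pixel's ray), 0 where there is no reading.
- eyes.camera_params(name): a dict with "fov_y" (degrees; the focal length in pixels is half the picture's height over the tangent of half this angle, whatever the lens; pixels are square), "cx", "cy" (the principal point, pixels), "D" ([k1, k2, p1, p2, k3] as OpenCV has them; the pictures are not rectified), "pose" (4x4, takes a point from camera to world coordinates). Camera axes: x right, y up, looking along -z (the intrinsics and any distortion apply to the point x, -y, -z); pixel columns grow to the right and rows downward; lengths in m; the calibration is good to about 2 mm. A picture is of the moment at which its call begins. camera_params takes no time and is no camera call.
- job_done(): hands the job in; it is judged then, once.
Trained networks look in the newest picture that a camera, given by its name, has taken for a name from the list of things; names that differ only in an ending like _2 or _b are one class to them, and where a whole thing is asked for, a point or a joint stands for the part that bears it (a point fixed in the world has none). Each returns a list of dicts, best first, with "p" (0 to 1); they miss things now and then, are a little off and sometimes report something else, mostly with a low value. They report only what shows in the picture. A call takes as long as a camera call.
- models.regions_of(camera, label): "mask" (400x640 bool, what is visible of it) and "pixel" ([column, row] in pixels, amid what is visible of it).
The state is a dict: "time": time; "joint_pos": joint angles; "joint_vel": joint speeds; "joint_efforts": joint torques, N m; "tool_pos": TCP position; "tool_rot": TCP orientation; "contact_force": force on the tool from outside, world axes, zero at the start; "ft_torque": the same for the moment, N m; "gripper_width": opening from 0.0 (shut) to 1.0 (fully open); "grasp_force": force on a finger pad.
Only numpy, scipy, OpenCV 4.12 (cv2) and the standard library are available. Lean on these libraries where they do the work, as an engineer would, in place of code of your own. Each camera call takes 0.05 s, during which the arm holds its last target. There are 200 camera calls.

### The job

On the leatherworker's bench, the feeder's tray under the lowered end of the seesaw gate is full of brass clasp balls: with the fingertips, press the raised end of the gate down so that it rocks over towards the empty tray, and only then push the black knob sideways to slide the shutter open, so that all three waiting balls roll into the empty tray. Leave the gate tipped that way and the shutter open, never touch or pick up the balls, and leave the things standing around where they are.

Things in the scene. Friction and masses are not known exactly. Their poses are not given: they have to be found in the camera images.
- feeder: fixed wooden ball feeder on a board 250 x 550 x 12 mm. Origin on the table under the gate's pivot; its x points away from the robot along the feed channel (board x -75 to 175 mm), y along the gate: EMPTY tray at y -155 to -265 mm, FULL tray (heaped with brass balls) at +155 to +265 mm; yaw within 0.35 rad. A short chute joins each end of the gate to its tray; tray walls 48 to 57 mm high
- feed_mouth (a point): lower end of the feed channel's floor, 86 mm above the table, 24 mm behind the pivot line, pouring onto the middle of the gate. The channel rises from here at 0.15 rad for 140 mm along the feeder's +x; 27 mm wide inside, walls 22 mm high, 35 mm wide in all. The three balls wait in it behind the shutter
- gate (a joint): seesaw gate: plywood trough 190 x 48 mm along the feeder's y, hinged at its middle about the feeder's x, pivot 75 mm above the table. Radians: -0.26 on its stop with the FULL-tray end down (the start), 0 level, +0.26 on its stop with the EMPTY-tray end down. It falls to the side it leans to; about 0.5 N on a pad rocks it. Its brass weight tops out 59 mm above the pivot, in the middle of the robot's side
- pad_empty_side (a point): middle of the top face of the orange press pad at the gate's EMPTY-tray end: 46 mm (feeder's x) by 44 mm (y), 6 mm thick, on the robot's side of the gate and moving with it. With the gate level it is at -45, -77, +30 mm (x, y, z) from the pivot. Its top is about 122 mm above the table when up, 82 mm when down. Nothing stands above it
- pad_full_side (a point): the same point of the like orange pad at the FULL-tray end of the gate (77 mm towards +y)
- shutter (a joint): steel shutter across the feed channel, sliding along the feeder's +y (towards the full tray's side). Metres: 0 shut (starts within 4 mm of it), 0.045 fully open at its stop; the balls get past from about 0.03. It needs 1 to 2 N and stays where it is left
- shutter_knob (a point): on the axis, at half height, of the upright black knob on the shutter: 24 mm diameter, 36 mm tall, from 132 to 168 mm above the table, 50 mm behind the gate's pivot line, free on all sides above 132 mm
- empty_tray (a point): middle of the floor of the empty tray, 16 mm above the table, axes as the feeder's; inside it measures 122 mm (x) by 106 mm (y)
- ball1_center (a point): centre of a loose solid brass ball, 22 mm diameter, 45 g, waiting in the feed channel (ball 1 from the shutter)
- ball1: that ball; its origin turns with it, use its centre instead
- ball2_center (a point): centre of a loose solid brass ball, 22 mm diameter, 45 g, waiting in the feed channel (ball 2 from the shutter)
- ball2: that ball; its origin turns with it, use its centre instead
- ball3_center (a point): centre of a loose solid brass ball, 22 mm diameter, 45 g, waiting in the feed channel (ball 3 from the shutter)
- ball3: that ball; its origin turns with it, use its centre instead
- spool: pale yellow thread spool, 42 mm diameter, 55 mm tall, standing on the feeder's board behind the full tray; a bystander; origin at the middle of its underside
- dye_jar: amber jar with black cap, 48 mm diameter, 65 mm tall, standing on the feeder's board behind the empty tray; a bystander; origin at the middle of its underside
- mallet: mallet lying flat, dark handle 26 mm thick, pale head 60 mm diameter and 100 mm long; about 210 mm long in all; a bystander; origin at the middle of its underside below the joint of handle and head; handle towards its -x
- wax: pale yellow block of beeswax, 70 x 45 x 25 mm, on the table just in front (robot's side) of the feeder's board; a bystander; origin at the middle of its underside
- glue: white glue bottle with orange cap, 54 mm diameter, 120 mm tall, on the table just in front (robot's side) of the feeder's board; a bystander; origin at the middle of its underside
- case: tan leather-covered case lying flat, 100 x 140 x 36 mm; a bystander; origin at the middle of its underside
- pot: dark steel pot, open top, 70 mm diameter, 85 mm tall, on the table just in front (robot's side) of the feeder's board; a bystander; origin at the middle of its underside

How it is judged:
By the outcome, as a careful person would: the job done as asked, in the order asked, and still so for the second after the job is handed in, with the robot touching nothing.
It also fails if it takes over 42 s, if anything falls off the work surface, if the arm or the gripper's body presses on something with over 40 N, if the wrist force passes 120 N, or if a joint passes its speed limit or range.

## Working session

There is one attempt and no reset: what is moved stays moved. The work goes in short steps, Python scripts to look and compute and a tool call to move; the robot and the scene stay as the last step left them, time stands still between calls to the robot, and variables do not carry over. Pictures are saved under pics/ and viewed, at most 10 in all, crops included, and the job is handed in when it is done.

Besides the shell and the picture viewer there is one more tool, called after "Emit:" as name(argument=value, ...) on one line, values as JSON. servo_tool: Moves the arm, as the interface text tells. Its arguments: {"type":"object","properties":{"motion":{"type":"array","items":{"type":"number","minimum":-1,"maximum":1}}},"required":["motion"]}

```bash
mkdir -p pics
cat > h.py <<'E'
import numpy as np, cv2
from plant import manip, eyes, job_done, models
def cam(n):
    p=eyes.camera_params(n); f=200/np.tan(np.radians(p['fov_y'])/2)
    return np.array([[f,0,p['cx']],[0,f,p['cy']],[0,0,1]]),np.array(p['D'],float),np.array(p['pose'])
def pts(n,uv,d):
    K,D,P=cam(n); uv=np.asarray(uv,float).reshape(-1,1,2)
    q=cv2.undistortPoints(uv,K,D)[:,0]; d=np.asarray(d,float).reshape(-1)
    c=np.c_[q[:,0]*d,-q[:,1]*d,-d,np.ones(len(d))]
    return (c@P.T)[:,:3]
def maskpts(n,m,depth):
    v,u=np.nonzero(m&(depth>0)); return pts(n,np.c_[u,v],depth[v,u])
def save(name,im): cv2.imwrite('pics/'+name,im[:,:,::-1])
E
python3 - <<'E'
from h import *
for n in ['top','scene']:
    im,d=eyes.grab_frame(n); save(n+'0.png',im); np.save(n+'d.npy',d)
    for l in ['pad_empty_side','pad_full_side','shutter_knob','gate','feeder','glue','pot','wax','dye_jar','spool','ball1']:
        for r in models.regions_of(n,l)[:3]:
            P=maskpts(n,r['mask'],d)
            if len(P): print(n,l,round(r['p'],2),np.round(r['pixel']),len(P),np.round(np.median(P,0),3),np.round(np.percentile(P,2,0),3),np.round(np.percentile(P,98,0),3))
print(manip.state())
E
```

```text
top pad_empty_side 0.89 [305. 219.] 1437 [0.531 0.045 0.086] [ 0.477 -0.041  0.052] [0.564 0.138 0.131]
top pad_full_side 0.9 [302. 219.] 1455 [0.53  0.048 0.086] [ 0.477 -0.039  0.051] [0.564 0.141 0.131]
top shutter_knob 0.6 [303. 196.] 150 [0.59  0.047 0.135] [0.576 0.032 0.017] [0.608 0.074 0.171]
top gate 0.7 [303. 218.] 1466 [0.531 0.047 0.086] [ 0.477 -0.041  0.052] [0.564 0.14  0.131]
top feeder 0.79 [300. 201.] 13197 [0.584 0.047 0.016] [ 0.47  -0.211  0.008] [0.712 0.31  0.129]
top feeder 0.71 [302. 195.] 136 [0.59  0.047 0.136] [0.576 0.032 0.128] [0.607 0.064 0.171]
top feeder 0.16 [305. 219.] 1499 [0.53  0.045 0.086] [ 0.477 -0.041  0.05 ] [0.564 0.142 0.131]
top glue 0.79 [263. 257.] 302 [0.41  0.164 0.084] [0.383 0.145 0.015] [0.433 0.192 0.123]
top glue 0.61 [304. 219.] 1431 [0.531 0.048 0.086] [ 0.479 -0.041  0.052] [0.564 0.139 0.131]
top pot 0.94 [376. 253.] 459 [ 0.428 -0.189  0.025] [ 0.398 -0.214  0.   ] [ 0.46  -0.151  0.088]
top pot 0.73 [302. 186.] 45 [0.626 0.049 0.114] [0.618 0.04  0.099] [0.636 0.06  0.119]
top wax 0.61 [231. 256.] 315 [0.412 0.269 0.025] 
[... 1844 characters left out ...]
745e+00,  5.26996681e-02,  1.61293094e+00, -1.10922602e-05,
        1.47598831e+00, -1.19022540e-01]), 'joint_vel': array([ 7.97646595e-04, -1.05587610e-03,  4.96354842e-05,  4.03859695e-04,
        5.50742392e-04,  4.36512533e-04]), 'joint_efforts': array([ 7.64847518e-04, -3.93679225e+01, -3.70460379e+01,  5.80547450e-06,
        5.41105546e-04, -9.83073761e-06]), 'tool_pos': array([ 0.24671551, -0.57421248,  0.23128527]), 'tool_rot': array([-1.26238992e-05,  9.79483045e-01,  2.01526587e-01, -6.60225299e-06]), 'contact_force': array([ 1.26348128, -0.18016643, -0.26149028]), 'ft_torque': array([-0.01730182,  0.00871936,  0.0082372 ]), 'grasp_force': 0.0, 'gripper_width': 1.0027440240744883}
```

Run:
```python
from h import *
im=cv2.imread('pics/top0.png')[:,:,::-1]; d=np.load('topd.npy')
save('crop0.png',cv2.resize(im[130:290,200:410],None,fx=3.6,fy=3.6,interpolation=cv2.INTER_CUBIC))
hsv=cv2.cvtColor(np.ascontiguousarray(im),cv2.COLOR_RGB2HSV)
o=((hsv[...,0]<17)&(hsv[...,1]>170)&(hsv[...,2]>140)).astype(np.uint8)
n,l,s,c=cv2.connectedComponentsWithStats(o)
for i in range(1,n):
    if s[i,4]>25:
        P=maskpts('top',l==i,d); print(s[i],np.round(c[i],1),np.round(np.median(P,0),3),np.round(P.mean(0),3))
P=maskpts('top',np.ones(d.shape,bool),d)
b=P[(P[:,0]>.4)&(P[:,0]<.85)&(abs(P[:,1])<.45)&(abs(P[:,2]-.012)<.004)]
print(cv2.minAreaRect((b[:,:2]*1000).astype(np.float32)))
k=P[(P[:,2]>.155)&(P[:,0]>.5)&(P[:,0]<.7)&(abs(P[:,1])<.2)]; print('knob',len(k),k.mean(0),k.min(0),k.max(0))
```

```text
[568 184   7   8  39] [571.2 187.7] [ 0.639 -0.738  0.15 ] [ 0.638 -0.74   0.148]
[ 354  196   33   39 1217] [370.  215.2] [ 0.55  -0.163  0.017] [ 0.55  -0.163  0.017]
[569 201  19   8  98] [576.5 204.9] [ 0.589 -0.771  0.123] [ 0.591 -0.78   0.109]
[247 209   6  17  37] [250.8 216.7] [0.539 0.211 0.017] [0.537 0.212 0.017]
[268 224  15  15 182] [274.1 231.3] [0.493 0.129 0.085] [0.493 0.13  0.08 ]
[318 224  15  15 209] [324.6 231.1] [ 0.497 -0.021  0.124] [ 0.497 -0.02   0.123]
[559 295  10  11  85] [563.2 300.3] [ 0.299 -0.759  0.07 ] [ 0.299 -0.76   0.07 ]
[  0 326  55  34 745] [ 26.2 342.9] [ 1.000e-03  1.203e+00 -3.380e-01] [-0.     1.203 -0.346]
((623.7926025390625, -9.352508544921875), (439.8858642578125, 880.2783813476562), 0.5784911513328552)
knob 58 [0.59129467 0.04863859 0.16813032] [0.58107635 0.03917943 0.15582807] [0.60102628 0.05887697 0.17380952]
```

View pics/crop0.png

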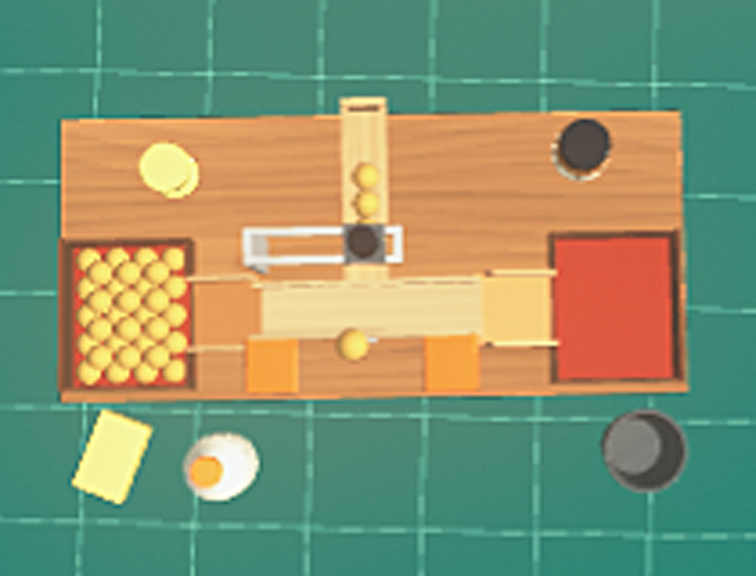

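The top picture shows the empty red tray on the right. The raised empty-side pad is at crop (452,364), world (0.497, -0.020, 0.124). The knob is at crop (362,242), world (0.591, 0.048), and the yaw is about 0.026. I'll close the fingers and move over the pad.

Emit:
servo_tool(motion=[-1,0.935,-0.855,0,0.484,-1,0.935,-0.855,0,0.484,-1,0.935,-0.855,0,0.484,-1,0.935,-0.855,0,0.484])

```text
time: 1.7
tool_pos: [0.31, -0.4344, 0.2316]
tool_rot: [0.0, 1.0, 0.014, 0.0]
contact_force: [-1.3, -0.8, 0.3]
gripper_width: 0.145
grasp_force: 0.0
```

Emit:
servo_tool(motion=[-1,0.4,-0.9,0,0,-1,0.4,-0.9,0,0,-1,0.4,-0.9,0,0])

```text
time: 2.08
tool_pos: [0.3553, -0.3252, 0.2315]
tool_rot: [0.0, 1.0, 0.015, 0.0]
contact_force: [0.1, 0.3, 0.2]
gripper_width: 0.001
grasp_force: 0.0
```

Emit:
servo_tool(motion=[-1,0.4,-0.9,0,0,-1,0.4,-0.9,0,0,-1,0.4,-0.9,0,0])

```text
time: 2.45
tool_pos: [0.4006, -0.2165, 0.2316]
tool_rot: [0.0, 1.0, 0.015, 0.0]
contact_force: [-0.1, -0.6, 0.6]
gripper_width: 0.002
grasp_force: 0.0
```

Emit:
servo_tool(motion=[-1,0.4,-0.8,0,0,-1,0.4,-0.8,0,0,-1,0.4,-0.8,0,0])

```text
time: 2.82
tool_pos: [0.446, -0.1204, 0.2314]
tool_rot: [0.0, 1.0, 0.014, -0.0]
contact_force: [0.2, -1.2, -0.2]
gripper_width: -0.002
grasp_force: 0.0
```

Emit:
servo_tool(motion=[-1,0.43,-0.8,0,0,-1,0.43,-0.8,0,0,-1,0.43,-0.8,0.3,0,-1,0.43,-0.8,0.75,0,-1,0.43,-0.8,0.75,0])

```text
time: 3.45
tool_pos: [0.4911, -0.0244, 0.1365]
tool_rot: [-0.001, 1.0, 0.012, -0.005]
contact_force: [0.2, -0.4, -0.2]
gripper_width: 0.005
grasp_force: 0.0
```

Emit:
servo_tool(motion=[-1,0,0,0.1,0,-1,0,0,0.2,0,-1,0,0,0.3,0,-1,0,0,0.38,0,-1,0,0,0.44,0])

```text
time: 4.08
tool_pos: [0.4944, -0.0226, 0.0887]
tool_rot: [-0.0, 1.0, 0.013, -0.0]
contact_force: [-11.4, 1.7, 33.3]
gripper_width: -0.002
grasp_force: 16.0
```

Emit:
servo_tool(motion=[-1,0,0,0,0,-1,0,0,0,0])

```text
time: 4.32
tool_pos: [0.4948, -0.0228, 0.0893]
tool_rot: [0.0, 1.0, 0.013, 0.0]
contact_force: [-2.0, 0.2, 5.2]
gripper_width: 0.004
grasp_force: 2.5
```

Run:
```python
from h import *
im,d=eyes.grab_frame('scene'); save('s1.png',cv2.resize(im[100:300,220:470],None,fx=3,fy=3))
```

```text
(no output)
```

View pics/s1.png

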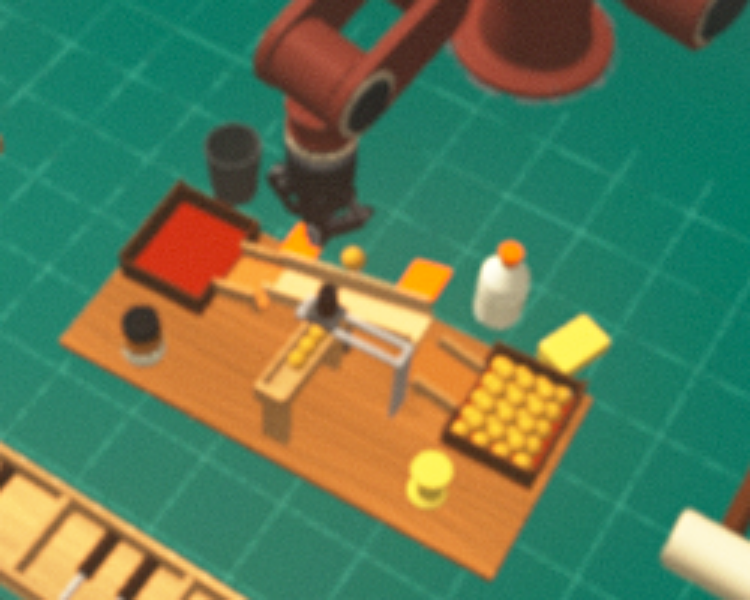

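The scene picture shows the gate tipped over: the full-side pad at (425,275) is now raised and the empty-side pad under the fingers at (300,240) is down. Next I'll lift and move to the -y side of the knob.

Emit:
servo_tool(motion=[-1,0,0,-0.3,0,-1,0,0,-0.92,0,-1,0,0,-0.92,0,-1,0.8,-0.05,-0.92,0,-1,0.8,-0.05,-0.92,0])

```text
time: 5.0
tool_pos: [0.5915, -0.014, 0.1981]
tool_rot: [-0.0, 1.0, 0.013, 0.0]
contact_force: [0.5, -0.6, -0.8]
gripper_width: 0.003
grasp_force: 0.0
```

Emit:
servo_tool(motion=[-1,0,0,0,0,-1,0,0,0,0])

```text
time: 5.25
tool_pos: [0.5892, -0.0142, 0.1976]
tool_rot: [-0.0, 1.0, 0.013, -0.001]
contact_force: [-0.5, -0.4, -0.5]
gripper_width: -0.001
grasp_force: 0.0
```

Run:
```python
from h import *
im,d=eyes.grab_frame('top'); save('t1.png',cv2.resize(im[130:290,200:410],None,fx=3.6,fy=3.6))
hsv=cv2.cvtColor(im,cv2.COLOR_RGB2HSV)
o=((hsv[...,0]<17)&(hsv[...,1]>170)&(hsv[...,2]>140)).astype(np.uint8)
n,l,s,c=cv2.connectedComponentsWithStats(o)
for i in range(1,n):
    if s[i,4]>25:
        P=maskpts('top',l==i,d); print(s[i],np.round(np.median(P,0),3))
```

```text
[568 184   7   8  39] [ 0.64  -0.739  0.15 ]
[ 354  196   33   39 1221] [ 0.55  -0.163  0.017]
[569 201  19   8  99] [ 0.589 -0.771  0.124]
[247 209   6  17  37] [0.539 0.211 0.017]
[559 295  10  11  83] [ 0.299 -0.759  0.07 ]
[  0 326  55  34 747] [ 1.000e-03  1.203e+00 -3.390e-01]
```

View pics/t1.png

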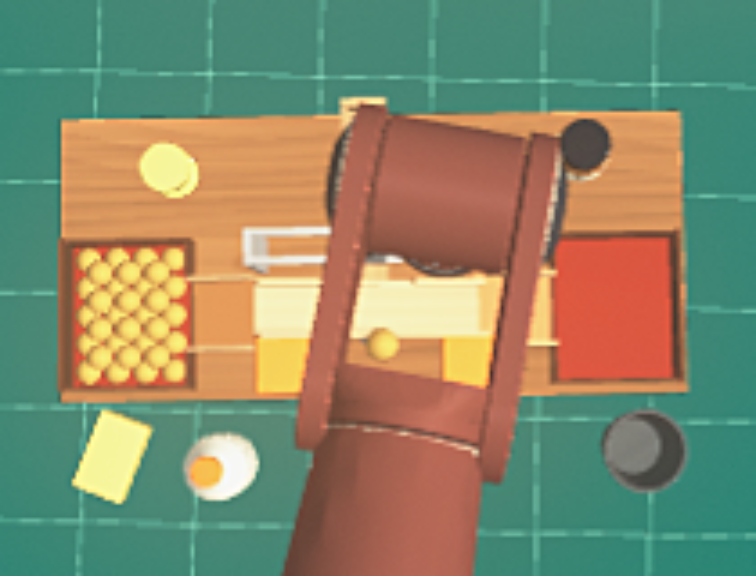

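The top picture shows the gate still tipped to the empty side: the brass weight has shifted right to (382,343) and the empty-side chute is met. I'll descend beside the knob and push.

Emit:
servo_tool(motion=[-1,0,0,0.22,0,-1,0,0,0.42,0,-1,0,0,0.42,0,-1,0,-0.1,0.42,0,-1,0,-0.2,0.42,0])

```text
time: 5.92
tool_pos: [0.5903, 0.0104, 0.1503]
tool_rot: [0.0, 1.0, 0.013, 0.001]
contact_force: [0.7, -0.6, -0.2]
gripper_width: 0.001
grasp_force: 0.0
```

Emit:
servo_tool(motion=[-1,0,-0.04,0,0,-1,0,-0.08,0,0,-1,0,-0.12,0,0,-1,0,-0.16,0,0,-1,0,-0.2,0,0])

```text
time: 6.55
tool_pos: [0.5889, 0.0336, 0.1486]
tool_rot: [0.0, 1.0, 0.013, -0.0]
contact_force: [-0.8, -0.5, 1.3]
gripper_width: 0.001
grasp_force: 0.7
```

Emit:
servo_tool(motion=[-1,0,-0.05,0,0,-1,0,-0.1,0,0,-1,0,-0.15,0,0,-1,0,-0.18,0,0])

```text
time: 7.05
tool_pos: [0.5883, 0.0557, 0.1484]
tool_rot: [-0.0, 1.0, 0.013, -0.0]
contact_force: [0.2, -1.5, 1.2]
gripper_width: 0.003
grasp_force: 0.7
```

Run:
```python
from h import *
im,d=eyes.grab_frame('scene'); save('s2.png',cv2.resize(im[140:280,250:430],None,fx=4,fy=4))
```

```text
(no output)
```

View pics/s2.png

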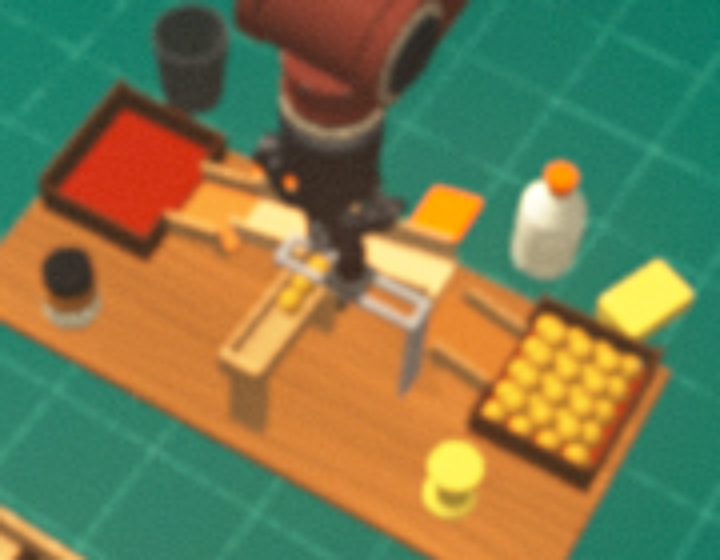

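The scene picture shows the knob being carried sideways to about (345,275), with the balls at (300,285) starting down. I'll push on gently to the stop.

Emit:
servo_tool(motion=[-1,0,-0.04,0,0,-1,0,-0.07,0,0,-1,0,-0.1,0,0])

```text
time: 7.48
tool_pos: [0.588, 0.0674, 0.1484]
tool_rot: [0.0, 1.0, 0.013, -0.0]
contact_force: [-0.6, -2.1, 1.4]
gripper_width: -0.002
grasp_force: 0.7
```

Run:
```python
from h import *
im,d=eyes.grab_frame('scene'); save('s3.png',cv2.resize(im[140:280,250:430],None,fx=4,fy=4))
```

```text
(no output)
```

View pics/s3.png

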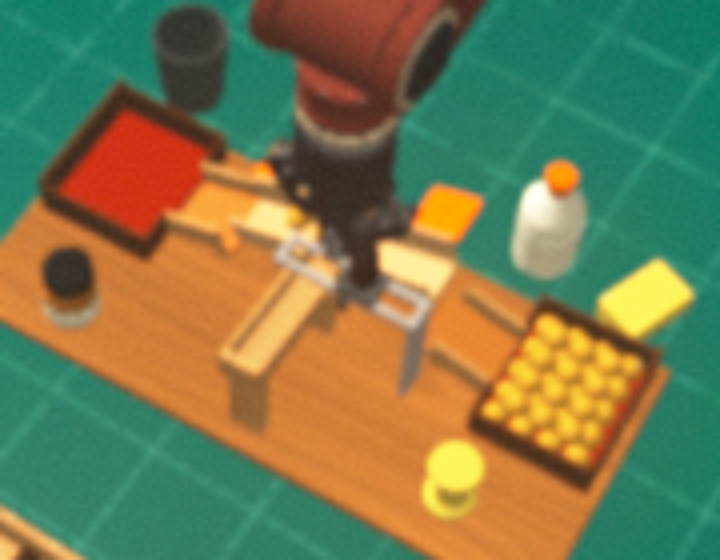

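The channel is empty and the balls are rolling on the gate near (300,215). I'll push a few mm further, then back off and lift clear.

Emit:
servo_tool(motion=[-1,0,-0.02,0,0,-1,0,-0.04,0,0,-1,0,-0.06,0,0])

```text
time: 7.9
tool_pos: [0.588, 0.0695, 0.1486]
tool_rot: [0.006, 1.0, 0.013, -0.0]
contact_force: [-1.6, -21.0, 1.1]
gripper_width: -0.004
grasp_force: 10.6
```

Emit:
servo_tool(motion=[-1,0,0.1,0,0,-1,0,0.2,0,0,-1,0,0.2,-0.4,0,-1,0,0.2,-0.8,0,-1,0,0.2,-0.8,0])

```text
time: 8.52
tool_pos: [0.5913, 0.0504, 0.2507]
tool_rot: [-0.0, 1.0, 0.013, 0.005]
contact_force: [1.4, -0.3, -0.4]
gripper_width: 0.004
grasp_force: 0.0
```

Emit:
servo_tool(motion=[-1,0,0.9,-0.1,0,-1,0,0.9,-0.1,0,-1,0,0.9,-0.1,0])

```text
time: 8.9
tool_pos: [0.5911, -0.0601, 0.2558]
tool_rot: [-0.0, 1.0, 0.011, -0.0]
contact_force: [1.0, 1.1, -0.3]
gripper_width: -0.004
grasp_force: 0.0
```

Emit:
servo_tool(motion=[-1,-0.5,0.9,0,0,-1,-0.5,0.9,0,0,-1,-0.5,0.9,0,0])

```text
time: 9.28
tool_pos: [0.5325, -0.1689, 0.2554]
tool_rot: [-0.0, 1.0, 0.011, -0.001]
contact_force: [0.1, 0.7, 0.5]
gripper_width: -0.003
grasp_force: 0.0
```

Emit:
servo_tool(motion=[-1,-0.5,0.9,0,0,-1,-0.5,0.9,0,0,-1,-0.5,0.9,0,0,-1,-0.5,0.9,0,0])

```text
time: 9.78
tool_pos: [0.4774, -0.2752, 0.2558]
tool_rot: [-0.001, 1.0, 0.013, -0.0]
contact_force: [-0.6, 0.5, 0.0]
gripper_width: -0.002
grasp_force: 0.0
```

Run:
```python
from h import *
im,d=eyes.grab_frame('top'); save('t2.png',cv2.resize(im[130:290,200:410],None,fx=3.6,fy=3.6))
P=maskpts('top',np.ones(d.shape,bool),d)
k=P[(P[:,2]>.155)&(P[:,0]>.56)&(P[:,0]<.63)&(P[:,1]>0)&(P[:,1]<.2)]; print('knob',len(k),k.mean(0))
```

```text
knob 57 [0.5893329  0.09298089 0.16781057]
```

View pics/t2.png

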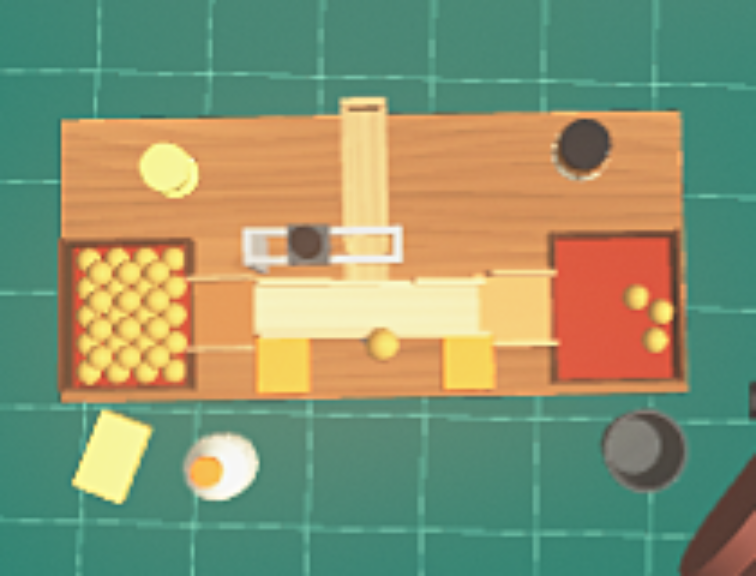

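The top picture shows three balls in the empty tray at (637,297), (662,312) and (656,341). The shutter is fully open with the knob at (307,242), the gate is still tipped that way, and the bystanders haven't moved. Handing in.

Emit:
servo_tool(motion=[-1,0,0,0,0,-1,0,0,0,0,-1,0,0,0,0,-1,0,0,0,0,-1,0,0,0,0])

```text
time: 10.45
tool_pos: [0.4769, -0.2765, 0.2565]
tool_rot: [0.0, 1.0, 0.013, 0.0]
contact_force: [-0.2, 0.0, 0.6]
gripper_width: -0.002
grasp_force: 0.0
```

```bash
python3 -c "
from plant import job_done
print(job_done())"
```

```text
the job is handed in; nothing more can be done
None
```

The job is handed in at about 10.5 s: I tipped the gate to the empty tray, then opened the shutter to its stop; the last picture shows all three balls in the empty tray and the bystanders on and in front of the board still in place.

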